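# Bin the empty vial in the lever-lid bin

### The job

Put the empty, uncapped vial into the lever-lid bin. Stand the heavy steel canister on the bin's lever plate and let go, so that its weight keeps the lever down and the lid up; drop the vial in; then take the canister off again so that the lid closes fully, and leave it standing upright on the counter, off the lever. Do not tip the canister over, and leave the jar, the bowl and the carton where they are.

Things in the scene. Friction and masses are not known exactly. Their poses are not given: they have to be found in the camera images.
- bin: Fixed open-topped rectangular steel bin, 190 mm along its x, 180 mm along its y, 150 mm high, walls 4 mm, floor 4 mm. Origin at the centre of its underside on the counter; z up. The lever sticks out towards its own -x; the lid is hinged along its +x rim. The lid adds about 8 mm of height when shut and, when raised, leans 18 degrees off vertical over the mouth from the +x rim, its free edge about 185 mm above the rim.
- mouth (a point): Centre of the bin's mouth, at rim height, 150 mm above the counter. Same axes as the bin. The clear opening is 182 by 172 mm.
- plate (a point): Centre of the upper face of the lever's plate, a flat dark steel plate with black rubber ribs, 90 mm long (away from the bin) and 85 mm wide, 5 mm thick, joined to the bin by a 22 mm wide arm. It moves with the lever. With the lever up, the plate slopes, its outer end higher, and this point is about 43 mm above the counter; fully down the plate lies level, 12.5 mm above the counter and 170 mm from the bin's origin towards the bin's -x (up: about 165 mm).
- lever (a joint): Angle of the lid-lift lever, rad: 0 up (lid shut), 0.28 fully down (plate level, lid fully raised). Hinge 110 mm from the plate's centre. A push of about 3.5 N on the plate's centre starts it, less further down. It returns by itself, damped, as soon as it is not held down.
- lid (a joint): Angle of the lid, rad: 0 shut, 1.25 fully raised. Linked to the lever at 4.46 times its angle; the lid falls shut by itself when the lever is released.
- canister: Loose closed steel canister, upright cylinder 56 mm in diameter, straight side up to 86 mm, with a small knob 14 mm across on top, 97 mm high in all, about 0.75 kg: enough to keep the lever fully down. Origin at the centre of its underside, z up.
- vial: Loose empty uncapped amber glass vial standing upright: 26 mm in diameter up to 38 mm, then a shoulder to a narrow neck with a 20 mm lip, 56 mm high, 30 g. Origin at the centre of its underside, z up.
- jar: Bystander: amber glass jar with a screw cap, 48 mm in diameter, 62 mm high, standing upright. Origin at the centre of its underside. Leave alone.
- bowl: Bystander: small steel bowl, 72 mm across the rim, 36 mm high. Origin at the centre of its underside. Leave alone.
- carton: Bystander: plain white carton, 90 by 60 mm, 40 mm high, lying flat. Origin at the centre of its underside. Leave alone.
There are look-alikes about, which are no part of the job. Leave any brown or turquoise look-alike of the canister alone.

How it is judged:
By the outcome, as a careful person would: the job done as asked, in the order asked, and still so for the second after the job is handed in, with the robot touching nothing.
It also fails if it takes over 72 s, if anything falls off the work surface, if the arm or the gripper's body presses on something with over 40 N, if the wrist force passes 120 N, or if a joint passes its speed limit or range.

### The arm

A 6-joint arm with a two-finger parallel gripper is mounted at the origin on the work surface. World frame = base frame: x ahead of the robot, y to its left, z up, the work surface at z = 0. Lengths are in m, angles in rad, forces in N, time in s.
With the tool pointing down it reaches from about 0.375 to 0.975 m from the base axis. Payload 3.8 kg.
Tool frame: the origin (TCP) lies on the mounting face of the last link; the fingertips stand 173 mm ahead of it and the grasp point (between the pads) lies 155 mm ahead of it; z points along the fingers, y is the line along which they close (so a half turn about z gives the same grasp; the last joint's range is limited). The gripper opens to 85 mm and grips with 20 to 120 N. Pads are 22 mm wide; open, the fingers measure 114 mm over their backs; the gripper's body (76 mm by 85 mm) begins 54 mm behind the grasp point. The pads swing forward as they close: fully open they stand 13 mm farther back than shut.
Start: joints at [-1.341, 0.264, 1.604, -0, 1.274, -0.037], TCP at [0.178, -0.651, 0.405] pointing down, gripper open.
Joint ranges: [-2.63, 2.63], [-0.94, 2.18], [0.31, 2.57], [-1.31, 4.45], [0, 2.66], [-2.55, 2.55]. Speed limits (rad/s): [2.57, 2.57, 3.14, 3.14, 3.14, 3.14].

### API

Orientations are given as a rotation vector (axis times angle).
In Python, from workcell import bot gives the robot as it stands.
- The arm moves only by the tool drive_tool, never from a script. Its argument "increments" is a list of rows, each an object with "delta_pos": the shift along the tool's x, y, z in mm, a list of three; "turn": the turn about the tool's z in rad; "jaw": the opening, from -1 (shut) to 1 (fully open). A call has 1 to 8 rows; each row shifts and turns the commanded pose from where the row before left it, along the tool's axes as they then stand; what a row does not reach is not made up. A row lasts 1/12 s, in which the tool goes at most 41.7 mm and 7.16 degrees, less where a joint would pass 70% of its speed; a pose out of reach is approached as far as the arm can. A call is refused whole if a number of a shift passes 41.7 or a number of a turn 0.125, either way. A call with a gripper value outside its range is refused whole. The fingers move at their own pace and stop on an object; "grip_force" is the grip in N (left out, the last holds). Time passes only in rows, so rows that do not move let the fingers close. It gives the time, the measured TCP pose, the force, the opening and the grip force at its end, in the units of the state.
- bot.read_state(): the state, without advancing time (a new reading comes with each control period).
- bot.read_camera(name): name is "scene" or "top"; returns a dict with "pixels" (420x560x3 uint8, red, green, blue), "fovy" (degrees; the focal length in pixels is half the picture's height over the tangent of half this angle, whatever the lens; pixels are square), "cx", "cy" (the principal point, pixels), "k1" (the pictures are not rectified: a ray, as slopes to the right and down, at radius r is drawn at 1 + k1 r^2 times it, then the intrinsics apply), "camera_from_world" (4x4, takes a point from world to camera coordinates). Camera axes: x right, y down, z forward; pixel columns grow to the right and rows downward; lengths in m; the calibration is good to about 2 mm. A picture is of the moment at which its call begins. There is no depth.
- bot.finish_job(): hands the job in; it is judged then, once.
The state is a dict: "time": time; "q": joint angles; "joint_vel": joint speeds; "joint_torque": joint torques, N m; "tool_pos": TCP position; "tcp_rot": TCP orientation; "wrist_force": force on the tool from outside, world axes, zero at the start; "torque": the same for the moment, N m; "width": opening from 0.0 (shut) to 1.0 (fully open); "grip_force": force on a finger pad.
Only numpy, scipy, OpenCV 4.12 (cv2) and the standard library are available. Lean on these libraries where they do the work, as an engineer would, in place of code of your own. Each camera call takes 0.05 s, during which the arm holds its last target. There are 200 camera calls.

## Working session

There is one attempt and no reset: what is moved stays moved. The work goes in short steps, Python scripts to look and compute and a tool call to move; the robot and the scene stay as the last step left them, time stands still between calls to the robot, and variables do not carry over. Pictures are saved under pics/ and viewed, at most 10 in all, crops included, and the job is handed in when it is done.

Besides the shell and the picture viewer there is one more tool, called in YAML: its name, and indented under it one key for each argument. drive_tool: Moves the arm, as the interface text tells. Its arguments: {"type":"object","properties":{"increments":{"type":"array"},"grip_force":{"type":"number"}},"required":["increments"]}

```bash
ls; mkdir -p pics; cat > h.py <<'E'
import numpy as np, cv2
from workcell import bot
def cam(n):
    c=bot.read_camera(n); return c
def K(c):
    f=210/np.tan(np.radians(c["fovy"])/2); return np.array([[f,0,c["cx"]],[0,f,c["cy"]],[0,0,1.]]),np.array([c["k1"],0,0,0.])
def ray(c,uv):
    k,d=K(c); uv=np.array(uv,float).reshape(-1,1,2)
    # cv2 distortion model: drawn = ray*(1+k1 r^2)
    p=cv2.undistortPoints(uv,k,d).reshape(-1,2)
    T=np.array(c["camera_from_world"]); R=T[:3,:3]; o=-R.T@T[:3,3]
    return o,np.c_[p,np.ones(len(p))]@R
def onz(c,uv,z):
    o,d=ray(c,uv); return o+d*((z-o[2])/d[:,2])[:,None]
def proj(c,P):
    k,d=K(c); T=np.array(c["camera_from_world"])
    return cv2.projectPoints(np.array(P,float).reshape(-1,3),cv2.Rodrigues(T[:3,:3])[0],T[:3,3],k,d)[0].reshape(-1,2)
def save(c,n,box=None,s=1):
    im=c["pixels"][:,:,::-1]
    if box: im=im[box[1]:box[3],box[0]:box[2]]
    cv2.imwrite("pics/"+n,cv2.resize(im,None,fx=s,fy=s,interpolation=cv2.INTER_CUBIC))
E
python3 - <<'E'
from h import *
import pickle
for n in("scene","top"):
    c=cam(n); save(c,n+"0.png"); pickle.dump(c,open(n+"0.pkl","wb")); o,_=ray(c,[[280,210]]); print(n,o,c["fovy"],c["k1"],onz(c,[[280,210]],0))
print(bot.read_state())
E
```

```text
pics
scene [ 1.47740104 -0.42223012  0.79132307] 49.76748130319953 0.027039474993067327 [[0.39757938 0.04953443 0.        ]]
top [ 0.38773716 -0.0232226   1.08006961] 56.47625849625847 -0.09663198419528352 [[ 0.60297851 -0.04759625  0.        ]]
{'time': 0.1, 'q': array([-1.34089618e+00,  2.64699311e-01,  1.60527738e+00, -3.11646116e-06,
        1.27371554e+00, -3.68798495e-02]), 'joint_vel': array([ 0.00024309,  0.00018545, -0.00224945,  0.00014396,  0.00113469,
        0.00060851]), 'joint_torque': array([ 9.34471536e-04, -5.16703677e+01, -3.68589950e+01, -6.11703882e-06,
        6.22407519e-03, -1.78484026e-05]), 'tool_pos': array([ 0.17788555, -0.65080549,  0.4034501 ]), 'tcp_rot': array([-3.11161389e+00, -4.17538971e-01,  3.22240867e-04]), 'wrist_force': array([0.35515695, 0.3770585 , 0.52386461]), 'torque': array([ 0.0863369 ,  0.03571088, -0.05147828]), 'grip_force': 0.0, 'width': 1.0009912815589155}
```

View pics/scene0.png

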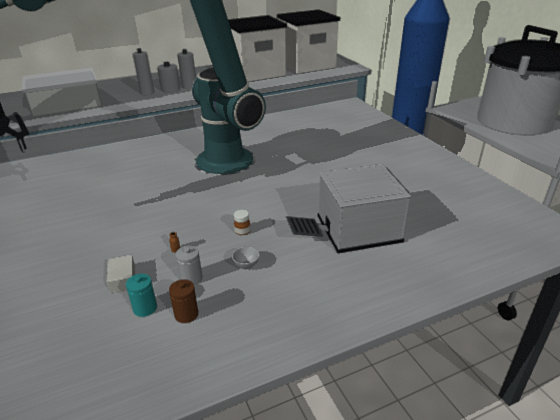

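View pics/top0.png

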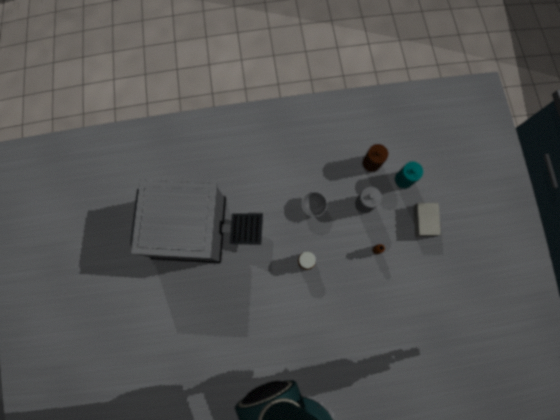

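The scene picture shows the steel canister at (188,265), its look-alikes in turquoise at (142,296) and brown at (184,301), and the vial at (174,242). The jar is at (242,222), the bowl at (246,258), the carton at (120,270), the bin at (363,207) and the lever plate at (303,226). In the top view the canister is at (370,199), the vial at (378,248) and the plate at (247,228). The bare-metal cylinder is the steel canister. The open-necked small amber bottle is the vial, since the jar has a white cap. I'll confirm both in one crop.

```bash
python3 - <<'E'
from h import *
import pickle
s=pickle.load(open("scene0.pkl","rb"));t=pickle.load(open("top0.pkl","rb"))
a=cv2.resize(s["pixels"][205:325,95:265,::-1],None,fx=3.2,fy=3.2,interpolation=2)[:,:400*2]
b=cv2.resize(t["pixels"][135:275,120:445,::-1],None,fx=2.4,fy=2.4,interpolation=2)
im=np.zeros((600,800,3),np.uint8); b=b[:,:780]
A=cv2.resize(s["pixels"][205:325,95:265,::-1],None,fx=2.1,fy=2.1,interpolation=2)
im[:A.shape[0],:A.shape[1]]=A; im[255:255+b.shape[0],:b.shape[1]]=b
cv2.imwrite("pics/crop.png",im)
def blob(c,m,box):
    x0,y0,x1,y1=box; M=np.zeros(m.shape,np.uint8); M[y0:y1,x0:x1]=m[y0:y1,x0:x1]*255
    n,l,st,ce=cv2.connectedComponentsWithStats(M); i=1+np.argmax(st[1:,4]); return ce[i],st[i]
h=cv2.cvtColor(t["pixels"],cv2.COLOR_RGB2HSV); hs=cv2.cvtColor(s["pixels"],cv2.COLOR_RGB2HSV)
ce,st=blob(t,((h[...,0]<20)&(h[...,1]>110)),(365,235,395,262)); print("vial top",ce,st,onz(t,[ce],.028))
ce,st=blob(s,((hs[...,0]<20)&(hs[...,1]>110)),(160,225,185,258)); print("vial scene",ce,st,onz(s,[ce],.028))
ce,st=blob(t,h[...,2]<60,(228,205,268,250)); print("plate",ce,st,onz(t,[ce],.043))
for uv,z in (([370,199],.09),([307,261],.062),([315,204],.036),([428,219],.04),([376,157],.09),([410,174],.09)): print(uv,onz(t,[uv],z))
for nm,uv in (("bin",[[138,183],[216,183],[212,259],[133,254]]),): print(nm,onz(t,uv,.155))
E
```

```text
vial top [378.28767123 248.57534247] [373 245  11   8  73] [[ 0.45305812 -0.29446513  0.028     ]]
vial scene [173.84172662 242.3381295 ] [170 233  10  19 139] [[ 0.45310619 -0.29522704  0.028     ]]
plate [244.6132848 229.577798 ] [ 228  213   35   37 1099] [[0.55535319 0.05502864 0.043     ]]
[370, 199] [[ 0.5795206  -0.28197224  0.09      ]]
[307, 261] [[ 0.4470308  -0.09579047  0.062     ]]
[315, 204] [[ 0.59830994 -0.14382317  0.036     ]]
[428, 219] [[ 0.51074632 -0.44315802  0.04      ]]
[376, 157] [[ 0.69032204 -0.32045833  0.09      ]]
[410, 174] [[ 0.63084388 -0.40166082  0.09      ]]
bin [[0.69157888 0.29527766 0.155     ]
 [0.66209895 0.10164259 0.155     ]
 [0.47873343 0.13217544 0.155     ]
 [0.51723889 0.32047612 0.155     ]]
```

View pics/crop.png

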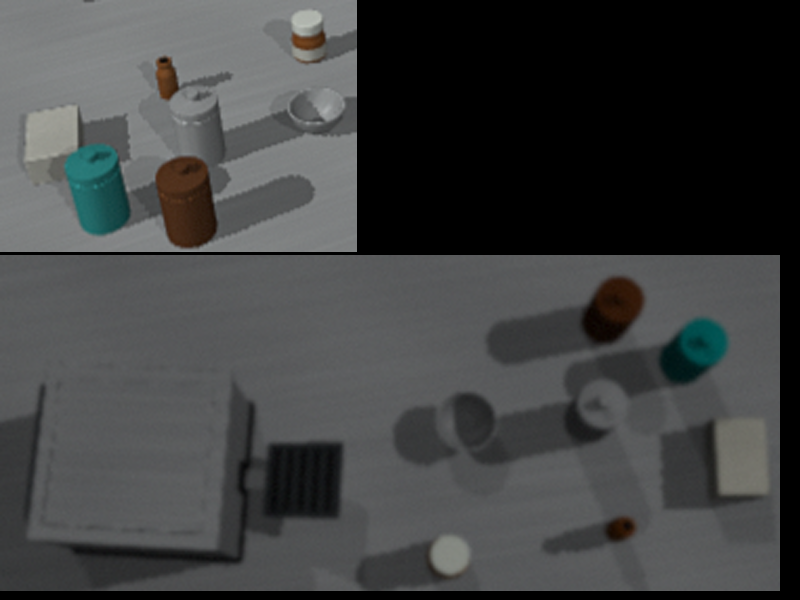

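The crop confirms it: the bare grey canister is at crop (602,403), which is top (371,197). The open amber vial is at top (378,248), and the plate has corners at top (233,213), (263,213), (262,244) and (230,243). Next come the refined positions and the first move.

```bash
cat >> h.py <<'E'
from scipy.spatial.transform import Rotation as Rn
def go(target,yaw):
    s=bot.read_state(); R=Rn.from_rotvec(s["tcp_rot"]).as_matrix(); y0=np.arctan2(R[1,0],R[0,0])
    d=np.array(target)-s["tool_pos"]; X=np.array([np.cos(yaw),np.sin(yaw),0]);Y=np.array([np.sin(yaw),-np.cos(yaw),0])
    print("t",round(s["time"],2),"tcp",s["tool_pos"].round(4),"tilt",R[2].round(3),"yaw",round(y0,3),"turn",round(-(yaw-y0),3),"after turn dxyz mm",(1000*np.array([d@X,d@Y,-d[2]])).round(1),"w",round(s["width"],3),"F",s["wrist_force"].round(1),"g",round(s["grip_force"],1))
E
python3 - <<'E'
from h import *
import pickle
s=pickle.load(open("scene0.pkl","rb"));t=pickle.load(open("top0.pkl","rb"))
print("can", onz(t,[[370.9,197.2]],.087), onz(s,[[187.9,252.6]],.087))
b=onz(t,[[138.75,185],[217.5,184.6],[208.3,257.1],[133.3,253.75]],.155); print(b, b.mean(0), [np.linalg.norm(b[i]-b[i-1]).round(3) for i in range(4)])
# base corners
g=onz(t,[[225.5,197],[221,263],[151,258]],0); print("base",g,(g[0]+g[2])/2)
p=onz(t,[[233.3,213.3],[262.9,213.3],[262,244.2],[230,243.3]],.043); print(p,p.mean(0))
for i in (0,): print(np.degrees(np.arctan2(*(b[0]-b[1])[1::-1])),np.degrees(np.arctan2(*(b[3]-b[2])[1::-1])),np.degrees(np.arctan2(*(b[0]-b[3])[1::-1])),np.degrees(np.arctan2(*(b[1]-b[2])[1::-1])))
go([.5795,-.283,.300],1.40)
E
```

```text
can [[ 0.58450515 -0.28604103  0.087     ]] [[ 0.58817543 -0.28344735  0.087     ]]
[[0.68613866 0.29372768 0.155     ]
 [0.65750165 0.09842881 0.155     ]
 [0.48444178 0.14039379 0.155     ]
 [0.51773605 0.31969408 0.155     ]] [0.58645453 0.21306109 0.155     ] [np.float64(0.17), np.float64(0.197), np.float64(0.178), np.float64(0.182)]
base [[0.66302324 0.10026859 0.        ]
 [0.47951828 0.13478547 0.        ]
 [0.52069479 0.3278141  0.        ]] [0.59185902 0.21404134 0.        ]
[[6.03932532e-01 7.96988931e-02 4.30000000e-02]
 [5.92190982e-01 3.92714260e-04 4.30000000e-02]
 [5.09620251e-01 1.42404502e-02 4.30000000e-02]
 [5.24364383e-01 9.84272390e-02 4.30000000e-02]] [0.55752704 0.04818982 0.043     ]
81.65806978884106 79.4805608191417 -8.76554065177555 -13.630455808397869
t 0.1 tcp [ 0.1779 -0.6508  0.4035] tilt [ 0.    -0.002 -1.   ] yaw 0.267 turn -1.133 after turn dxyz mm [430.7 333.3 103.5] w 1.001 F [0.4 0.4 0.5] g 0.0
```

drive_tool:
  increments:
    - {"delta_pos": [33,-12,0],"turn": -0.125,"jaw": 1}
    - {"delta_pos": [34,-8,0],"turn": -0.125,"jaw": 1}
    - {"delta_pos": [34,-4,0],"turn": -0.125,"jaw": 1}
    - {"delta_pos": [34,1,0],"turn": -0.125,"jaw": 1}
    - {"delta_pos": [34,5,0],"turn": -0.125,"jaw": 1}
    - {"delta_pos": [34,9,0],"turn": -0.125,"jaw": 1}
    - {"delta_pos": [33,13,0],"turn": -0.125,"jaw": 1}
    - {"delta_pos": [31,17,0],"turn": -0.125,"jaw": 1}

```text
time: 0.77
tool_pos: [0.4045, -0.4861, 0.4041]
tcp_rot: [-2.526, -1.866, 0.0]
wrist_force: [-0.1, -1.0, 0.0]
width: 0.998
grip_force: 0.0
```

```bash
python3 -c "
from h import *
go([.586,-.285,.33],1.40)"
```

```text
t 0.77 tcp [ 0.4045 -0.4861  0.4041] tilt [ 0.001 -0.001 -1.   ] yaw 1.273 turn -0.127 after turn dxyz mm [229.1 144.7  74.1] w 0.998 F [-0.1 -1.   0. ] g 0.0
```

drive_tool:
  increments:
    - {"delta_pos": [0,0,0],"turn": -0.125,"jaw": 1}
    - {"delta_pos": [33,21,0],"turn": 0,"jaw": 1}
    - {"delta_pos": [33,21,0],"turn": 0,"jaw": 1}
    - {"delta_pos": [33,21,10],"turn": 0,"jaw": 1}
    - {"delta_pos": [33,21,16],"turn": 0,"jaw": 1}
    - {"delta_pos": [33,21,16],"turn": 0,"jaw": 1}
    - {"delta_pos": [33,21,16],"turn": 0,"jaw": 1}
    - {"delta_pos": [28,18,16],"turn": 0,"jaw": 1}

```text
time: 1.43
tool_pos: [0.5855, -0.2898, 0.3303]
tcp_rot: [-2.41, -2.014, -0.0]
wrist_force: [-0.2, -0.9, 0.1]
width: 0.996
grip_force: 0.0
```

drive_tool:
  increments:
    - {"delta_pos": [0,0,0],"turn": 0,"jaw": 1}
    - {"delta_pos": [0,0,0],"turn": 0,"jaw": 1}

```text
time: 1.6
tool_pos: [0.5848, -0.2898, 0.3289]
tcp_rot: [-2.404, -2.016, 0.003]
wrist_force: [0.8, 0.6, -0.1]
width: 0.999
grip_force: 0.0
```

```bash
python3 -c "
from h import *
go([.586,-.285,.216],1.40)
a=cam('scene');b=cam('top')
A=cv2.resize(a['pixels'][150:330,80:280,::-1],(400,360),interpolation=2);B=cv2.resize(b['pixels'][130:310,280:480,::-1],(400,360),interpolation=2)
cv2.imwrite('pics/over.png',np.hstack([A,B]))
print(proj(a,[[.586,-.285,.087]]),proj(b,[[.586,-.285,.087]]))"
```

```text
t 1.6 tcp [ 0.5848 -0.2898  0.3289] tilt [ 0.001 -0.004 -1.   ] yaw 1.395 turn -0.005 after turn dxyz mm [  4.9   0.4 112.9] w 0.999 F [ 0.8  0.6 -0.1] g 0.0
[[187.05251155 252.26866927]] [[370.40388457 196.70651357]]
```

View pics/over.png

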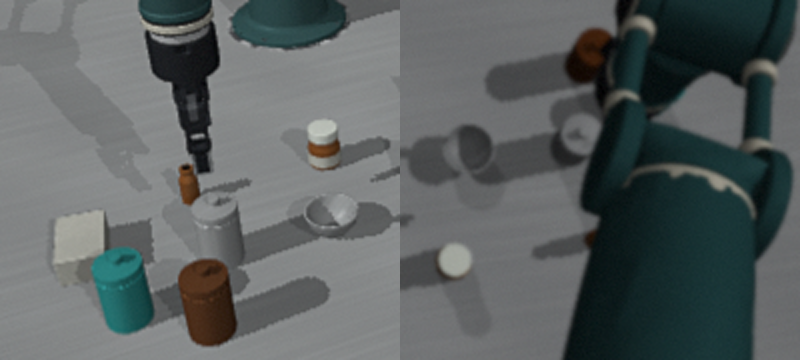

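```bash
python3 -c "
from h import *
import pickle
a=pickle.load(open('scene0.pkl','rb'))
print(proj(a,[[.585,-.29,.17],[.585+.045,-.295,.17],[.585-.045,-.28,.17]]))"
```

```text
[[180.1384156  225.220652  ]
 [182.82515386 236.19005651]
 [179.6504557  214.45263509]]
```

The scene half shows the near fingertip at about (181,234), where the calibration puts it. The canister is directly below at (188,252) and nothing blocks the way, so I'm lowering.

drive_tool:
  increments:
    - {"delta_pos": [4,0,15],"turn": 0,"jaw": 1}
    - {"delta_pos": [0,0,25],"turn": 0,"jaw": 1}
    - {"delta_pos": [0,0,25],"turn": 0,"jaw": 1}
    - {"delta_pos": [0,0,25],"turn": 0,"jaw": 1}
    - {"delta_pos": [0,0,15],"turn": 0,"jaw": 1}
    - {"delta_pos": [0,0,8],"turn": 0,"jaw": 1}
    - {"delta_pos": [0,0,0],"turn": 0,"jaw": 1}

```text
time: 2.28
tool_pos: [0.5835, -0.289, 0.2167]
tcp_rot: [-2.411, -2.01, 0.002]
wrist_force: [-0.2, 0.2, 0.2]
width: 0.998
grip_force: 0.0
```

drive_tool:
  increments:
    - {"delta_pos": [0,0,0],"turn": 0,"jaw": 0.2}
    - {"delta_pos": [0,0,0],"turn": 0,"jaw": 0.2}
    - {"delta_pos": [0,0,0],"turn": 0,"jaw": 0}
    - {"delta_pos": [0,0,0],"turn": 0,"jaw": 0}
    - {"delta_pos": [0,0,0],"turn": 0,"jaw": -0.3}
    - {"delta_pos": [0,0,0],"turn": 0,"jaw": -0.3}
    - {"delta_pos": [0,0,0],"turn": 0,"jaw": -0.3}
    - {"delta_pos": [0,0,0],"turn": 0,"jaw": -0.3}
  grip_force: 60

```text
time: 2.95
tool_pos: [0.5859, -0.2888, 0.2209]
tcp_rot: [2.408, 2.012, 0.001]
wrist_force: [-1.5, -2.2, 5.7]
width: 0.639
grip_force: 65.7
```

drive_tool:
  increments:
    - {"delta_pos": [0,0,-10],"turn": 0,"jaw": -0.3}
    - {"delta_pos": [0,0,-25],"turn": 0,"jaw": -0.3}
    - {"delta_pos": [0,0,-30],"turn": 0,"jaw": -0.3}
    - {"delta_pos": [0,0,-30],"turn": 0,"jaw": -0.3}
    - {"delta_pos": [0,0,-10],"turn": 0,"jaw": -0.3}
    - {"delta_pos": [0,0,0],"turn": 0,"jaw": -0.3}

```text
time: 3.45
tool_pos: [0.586, -0.2883, 0.3268]
tcp_rot: [2.406, 2.011, 0.004]
wrist_force: [-0.1, -0.1, -8.0]
width: 0.638
grip_force: 66.6
```

```bash
python3 -c "
from h import *
go([.558,.042,.320],1.40)"
```

```text
t 3.45 tcp [ 0.586  -0.2883  0.3268] tilt [-0.002  0.006 -1.   ] yaw 1.392 turn -0.008 after turn dxyz mm [320.8 -83.8   6.8] w 0.638 F [-0.1 -0.1 -8. ] g 66.6
```

drive_tool:
  increments:
    - {"delta_pos": [12,-3,0],"turn": -0.008,"jaw": -0.3}
    - {"delta_pos": [22,-6,0],"turn": 0,"jaw": -0.3}
    - {"delta_pos": [28,-7,0],"turn": 0,"jaw": -0.3}
    - {"delta_pos": [30,-8,0],"turn": 0,"jaw": -0.3}
    - {"delta_pos": [30,-8,0],"turn": 0,"jaw": -0.3}
    - {"delta_pos": [30,-8,0],"turn": 0,"jaw": -0.3}
    - {"delta_pos": [30,-8,0],"turn": 0,"jaw": -0.3}
    - {"delta_pos": [30,-8,0],"turn": 0,"jaw": -0.3}

```text
time: 4.12
tool_pos: [0.5638, -0.0674, 0.3195]
tcp_rot: [-2.399, -2.02, 0.006]
wrist_force: [-0.2, -0.7, -9.1]
width: 0.632
grip_force: 66.5
```

drive_tool:
  increments:
    - {"delta_pos": [30,-8,0],"turn": 0,"jaw": -0.3}
    - {"delta_pos": [28,-8,0],"turn": 0,"jaw": -0.3}
    - {"delta_pos": [22,-6,0],"turn": 0,"jaw": -0.3}
    - {"delta_pos": [18,-4,0],"turn": 0,"jaw": -0.3}
    - {"delta_pos": [10,-2,0],"turn": 0,"jaw": -0.3}
    - {"delta_pos": [0,0,0],"turn": 0,"jaw": -0.3}
    - {"delta_pos": [0,0,0],"turn": 0,"jaw": -0.3}

```text
time: 4.7
tool_pos: [0.5558, 0.042, 0.3213]
tcp_rot: [-2.4, -2.024, 0.005]
wrist_force: [-0.2, -0.1, -7.5]
width: 0.638
grip_force: 66.5
```

```bash
python3 -c "
from h import *
go([.558,.042,.2325],1.40)
a=cam('scene');b=cam('top')
A=cv2.resize(a['pixels'][110:290,220:420,::-1],(400,360),interpolation=2);B=cv2.resize(b['pixels'][130:310,150:350,::-1],(400,360),interpolation=2)
cv2.imwrite('pics/over2.png',np.hstack([A,B]))"
```

```text
t 4.7 tcp [0.5558 0.042  0.3213] tilt [-0.001 -0.003 -1.   ] yaw 1.401 turn 0.001 after turn dxyz mm [ 0.3  2.2 88.8] w 0.638 F [-0.2 -0.1 -7.5] g 66.5
```

View pics/over2.png

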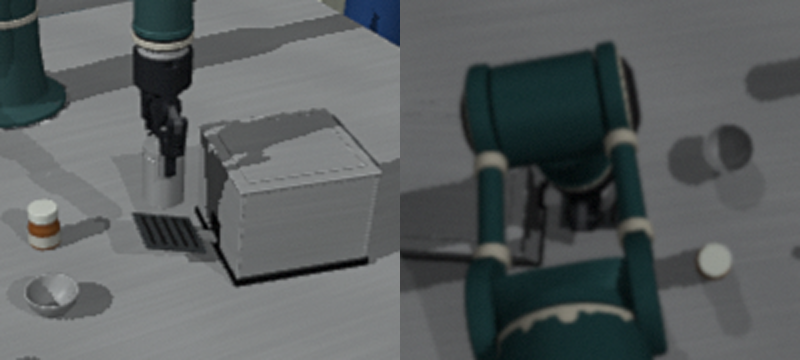

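The scene half shows the canister upright in the grip at crop (163,175), hanging above the plate at crop (168,230). I'm lowering now.

drive_tool:
  increments:
    - {"delta_pos": [0,2,15],"turn": 0,"jaw": -0.3}
    - {"delta_pos": [0,0,20],"turn": 0,"jaw": -0.3}
    - {"delta_pos": [0,0,12],"turn": 0,"jaw": -0.3}
    - {"delta_pos": [0,0,10],"turn": 0,"jaw": -0.3}
    - {"delta_pos": [0,0,8],"turn": 0,"jaw": -0.3}
    - {"delta_pos": [0,0,8],"turn": 0,"jaw": -0.3}
    - {"delta_pos": [0,0,6],"turn": 0,"jaw": -0.3}
    - {"delta_pos": [0,0,0],"turn": 0,"jaw": -0.3}

```text
time: 5.47
tool_pos: [0.5583, 0.0412, 0.243]
tcp_rot: [-2.402, -2.022, 0.002]
wrist_force: [-0.5, -0.8, -7.6]
width: 0.643
grip_force: 66.6
```

drive_tool:
  increments:
    - {"delta_pos": [0,0,4],"turn": 0,"jaw": -0.3}
    - {"delta_pos": [0,0,2],"turn": 0,"jaw": -0.3}
    - {"delta_pos": [0,0,0],"turn": 0,"jaw": -0.3}

```text
time: 5.72
tool_pos: [0.5588, 0.0414, 0.2381]
tcp_rot: [-2.403, -2.024, -0.0]
wrist_force: [0.4, 0.7, -7.2]
width: 0.639
grip_force: 66.6
```

drive_tool:
  increments:
    - {"delta_pos": [0,0,3],"turn": 0,"jaw": -0.3}
    - {"delta_pos": [0,0,2],"turn": 0,"jaw": -0.3}
    - {"delta_pos": [0,0,0],"turn": 0,"jaw": -0.3}
    - {"delta_pos": [0,0,0],"turn": 0,"jaw": -0.3}

```text
time: 6.05
tool_pos: [0.559, 0.0414, 0.2335]
tcp_rot: [2.403, 2.023, 0.001]
wrist_force: [-0.7, -0.3, -5.6]
width: 0.639
grip_force: 66.7
```

```bash
python3 -c "
from h import *
go([.558,.042,.2325],1.40)
a=cam('scene');save(a,'press.png',(220,70,440,290),2.5)"
```

```text
t 6.05 tcp [0.559  0.0414 0.2335] tilt [ 0.     0.001 -1.   ] yaw 1.4 turn -0.0 after turn dxyz mm [ 0.5 -1.1  1. ] w 0.639 F [-0.7 -0.3 -5.6] g 66.7
```

View pics/press.png

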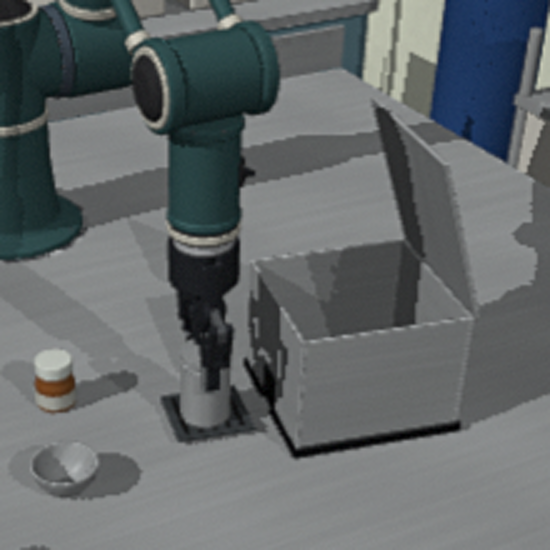

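The lid stands raised at crop (430,200), and the canister sits centred on the pressed plate at crop (207,410). I'll seat it with small steps.

drive_tool:
  increments:
    - {"delta_pos": [0,0,1.5],"turn": 0,"jaw": -0.3}
    - {"delta_pos": [0,0,0],"turn": 0,"jaw": -0.3}
    - {"delta_pos": [0,0,0],"turn": 0,"jaw": -0.3}

```text
time: 6.35
tool_pos: [0.5591, 0.0413, 0.2334]
tcp_rot: [2.403, 2.023, 0.001]
wrist_force: [-4.8, 0.1, 5.7]
width: 0.638
grip_force: 67.8
```

drive_tool:
  increments:
    - {"delta_pos": [0,0,0],"turn": 0,"jaw": 0.35}
    - {"delta_pos": [0,0,0],"turn": 0,"jaw": 0.45}
    - {"delta_pos": [0,0,0],"turn": 0,"jaw": 0.6}
    - {"delta_pos": [0,0,0],"turn": 0,"jaw": 0.8}
    - {"delta_pos": [0,0,0],"turn": 0,"jaw": 1}
    - {"delta_pos": [0,0,0],"turn": 0,"jaw": 1}
    - {"delta_pos": [0,0,0],"turn": 0,"jaw": 1}
    - {"delta_pos": [0,0,0],"turn": 0,"jaw": 1}

```text
time: 7.02
tool_pos: [0.5588, 0.0413, 0.2318]
tcp_rot: [-2.403, -2.024, -0.0]
wrist_force: [-0.1, -0.6, 1.1]
width: 1.003
grip_force: 0.0
```

drive_tool:
  increments:
    - {"delta_pos": [0,0,-8],"turn": 0,"jaw": 1}
    - {"delta_pos": [0,0,-20],"turn": 0,"jaw": 1}
    - {"delta_pos": [0,0,-25],"turn": 0,"jaw": 1}
    - {"delta_pos": [0,0,-25],"turn": 0,"jaw": 1}
    - {"delta_pos": [0,0,-20],"turn": 0,"jaw": 1}
    - {"delta_pos": [0,0,0],"turn": 0,"jaw": 1}

```text
time: 7.52
tool_pos: [0.5608, 0.0413, 0.3359]
tcp_rot: [2.398, 2.02, 0.012]
wrist_force: [0.7, -0.0, 1.4]
width: 1.001
grip_force: 0.0
```

```bash
python3 -c "
from h import *
go([.453,-.295,.300],1.40)
a=cam('scene');h=cv2.cvtColor(a['pixels'],cv2.COLOR_RGB2HSV);m=((h[...,0]<20)&(h[...,1]>110))[225:258,160:185];y,x=np.nonzero(m);print('vial',x.mean()+160,y.mean()+225)
p=proj(a,[[.558,.044,.10]])[0].astype(int);print(p);save(a,'rel.png',(220,70,440,290),2.5)"
```

```text
t 7.52 tcp [0.5608 0.0413 0.3359] tilt [ 0.002  0.01  -1.   ] yaw 1.4 turn -0.0 after turn dxyz mm [-349.8  -49.1   35.9] w 1.001 F [ 0.7 -0.   1.4] g 0.0
vial 174.0204081632653 242.60544217687075
[301 209]
```

View pics/rel.png

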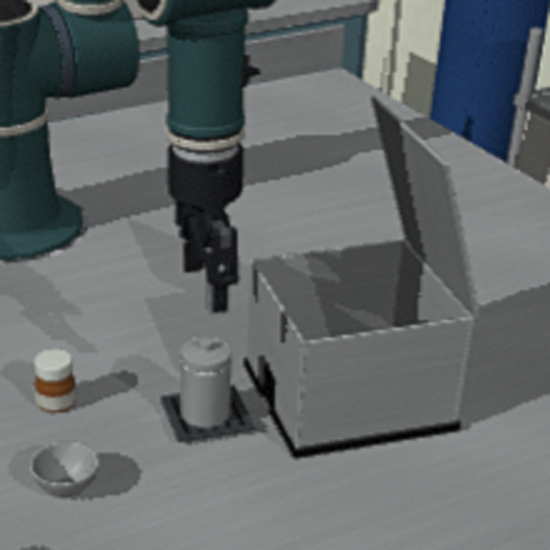

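The canister stands alone on the plate at crop (206,380) and the lid stays up. Next is the vial.

drive_tool:
  increments:
    - {"delta_pos": [-20,-2,0],"turn": 0,"jaw": 1}
    - {"delta_pos": [-30,-4,0],"turn": 0,"jaw": 1}
    - {"delta_pos": [-33,-5,0],"turn": 0,"jaw": 1}
    - {"delta_pos": [-35,-5,0],"turn": 0,"jaw": 1}
    - {"delta_pos": [-35,-5,0],"turn": 0,"jaw": 1}
    - {"delta_pos": [-35,-5,0],"turn": 0,"jaw": 1}
    - {"delta_pos": [-35,-5,0],"turn": 0,"jaw": 1}
    - {"delta_pos": [-35,-5,0],"turn": 0,"jaw": 1}

```text
time: 8.23
tool_pos: [0.478, -0.208, 0.3284]
tcp_rot: [-2.401, -2.023, 0.001]
wrist_force: [0.2, 0.2, -0.3]
width: 0.999
grip_force: 0.0
```

drive_tool:
  increments:
    - {"delta_pos": [-35,-5,5],"turn": 0,"jaw": 1}
    - {"delta_pos": [-30,-4,10],"turn": 0,"jaw": 1}
    - {"delta_pos": [-20,-3,10],"turn": 0,"jaw": 1}
    - {"delta_pos": [-7,-1,10],"turn": 0,"jaw": 1}
    - {"delta_pos": [0,0,0],"turn": 0,"jaw": 1}
    - {"delta_pos": [0,0,0],"turn": 0,"jaw": 1}

```text
time: 8.73
tool_pos: [0.4503, -0.2946, 0.2931]
tcp_rot: [-2.401, -2.02, 0.001]
wrist_force: [-0.9, -0.2, -0.2]
width: 1.002
grip_force: 0.0
```

```bash
python3 -c "
from h import *
go([.453,-.295,.181],1.40)"
```

```text
t 8.73 tcp [ 0.4503 -0.2946  0.2931] tilt [ 0.002 -0.003 -1.   ] yaw 1.399 turn -0.001 after turn dxyz mm [1.000e-01 2.800e+00 1.121e+02] w 1.002 F [-0.9 -0.2 -0.2] g 0.0
```

drive_tool:
  increments:
    - {"delta_pos": [0,3,20],"turn": 0,"jaw": 1}
    - {"delta_pos": [0,0,25],"turn": 0,"jaw": 1}
    - {"delta_pos": [0,0,25],"turn": 0,"jaw": 1}
    - {"delta_pos": [0,0,20],"turn": 0,"jaw": 1}
    - {"delta_pos": [0,0,15],"turn": 0,"jaw": 1}
    - {"delta_pos": [0,0,6],"turn": 0,"jaw": 1}
    - {"delta_pos": [0,0,0],"turn": 0,"jaw": 1}
    - {"delta_pos": [0,0,0],"turn": 0,"jaw": 1}

```text
time: 9.4
tool_pos: [0.4546, -0.2951, 0.1844]
tcp_rot: [2.402, 2.025, 0.0]
wrist_force: [0.4, -0.2, 1.6]
width: 1.001
grip_force: 0.0
```

drive_tool:
  increments:
    - {"delta_pos": [0,0,0],"turn": 0,"jaw": 0.4}
    - {"delta_pos": [0,0,0],"turn": 0,"jaw": 0.1}
    - {"delta_pos": [0,0,0],"turn": 0,"jaw": -0.1}
    - {"delta_pos": [0,0,0],"turn": 0,"jaw": -0.2}
    - {"delta_pos": [0,0,0],"turn": 0,"jaw": -0.35}
    - {"delta_pos": [0,0,0],"turn": 0,"jaw": -0.5}
    - {"delta_pos": [0,0,0],"turn": 0,"jaw": -0.6}
    - {"delta_pos": [0,0,0],"turn": 0,"jaw": -0.6}
  grip_force: 25

```text
time: 10.07
tool_pos: [0.454, -0.296, 0.1845]
tcp_rot: [2.403, 2.023, 0.0]
wrist_force: [-1.2, 0.8, 5.7]
width: 0.293
grip_force: 24.8
```

drive_tool:
  increments:
    - {"delta_pos": [0,0,0],"turn": 0,"jaw": -0.7}
    - {"delta_pos": [0,0,0],"turn": 0,"jaw": -0.7}
    - {"delta_pos": [0,0,0],"turn": 0,"jaw": -0.7}

```text
time: 10.32
tool_pos: [0.4541, -0.296, 0.1845]
tcp_rot: [2.403, 2.023, 0.0]
wrist_force: [-1.5, 0.5, 5.5]
width: 0.292
grip_force: 24.8
```

drive_tool:
  increments:
    - {"delta_pos": [0,0,-10],"turn": 0,"jaw": -0.7}
    - {"delta_pos": [0,0,-25],"turn": 0,"jaw": -0.7}
    - {"delta_pos": [0,0,-32],"turn": 0,"jaw": -0.7}
    - {"delta_pos": [0,0,-35],"turn": 0,"jaw": -0.7}
    - {"delta_pos": [0,0,-35],"turn": 0,"jaw": -0.7}
    - {"delta_pos": [0,0,-35],"turn": 0,"jaw": -0.7}
    - {"delta_pos": [0,0,-28],"turn": 0,"jaw": -0.7}
    - {"delta_pos": [0,0,0],"turn": 0,"jaw": -0.7}

```text
time: 10.98
tool_pos: [0.4556, -0.297, 0.392]
tcp_rot: [2.393, 2.015, 0.005]
wrist_force: [1.3, -0.7, -0.2]
width: 0.298
grip_force: 24.7
```

```bash
python3 -c "
from h import *
go([.581,.174,.385],1.40)
a=cam('scene');h=cv2.cvtColor(a['pixels'],cv2.COLOR_RGB2HSV);m=((h[...,0]<20)&(h[...,1]>110))
s=bot.read_state()['tool_pos'];p=proj(a,[s-[0,0,.155]])[0].astype(int);print(p,m[p[1]-25:p[1]+25,p[0]-15:p[0]+15].sum(),m[225:258,165:182].sum())"
```

```text
t 10.98 tcp [ 0.4556 -0.297   0.392 ] tilt [-0.006  0.012 -1.   ] yaw 1.4 turn -0.0 after turn dxyz mm [485.5  43.6   7. ] w 0.298 F [ 1.3 -0.7 -0.2] g 24.7
[160 177] 27 0
```

drive_tool:
  increments:
    - {"delta_pos": [15,1,0],"turn": 0,"jaw": -0.7}
    - {"delta_pos": [25,2,0],"turn": 0,"jaw": -0.7}
    - {"delta_pos": [33,3,0],"turn": 0,"jaw": -0.7}
    - {"delta_pos": [35,3,0],"turn": 0,"jaw": -0.7}
    - {"delta_pos": [35,3,0],"turn": 0,"jaw": -0.7}
    - {"delta_pos": [35,3,0],"turn": 0,"jaw": -0.7}
    - {"delta_pos": [35,3,0],"turn": 0,"jaw": -0.7}
    - {"delta_pos": [35,3,0],"turn": 0,"jaw": -0.7}

```text
time: 11.7
tool_pos: [0.5161, -0.0532, 0.3822]
tcp_rot: [-2.402, -2.022, 0.003]
wrist_force: [1.1, -0.3, -0.6]
width: 0.296
grip_force: 24.7
```

drive_tool:
  increments:
    - {"delta_pos": [35,3,0],"turn": 0,"jaw": -0.7}
    - {"delta_pos": [35,3,0],"turn": 0,"jaw": -0.7}
    - {"delta_pos": [35,3,0],"turn": 0,"jaw": -0.7}
    - {"delta_pos": [35,3,0],"turn": 0,"jaw": -0.7}
    - {"delta_pos": [32,3,0],"turn": 0,"jaw": -0.7}
    - {"delta_pos": [25,3,0],"turn": 0,"jaw": -0.7}
    - {"delta_pos": [15,2,0],"turn": 0,"jaw": -0.7}
    - {"delta_pos": [0,0,0],"turn": 0,"jaw": -0.7}

```text
time: 12.37
tool_pos: [0.5726, 0.1529, 0.3823]
tcp_rot: [-2.399, -2.026, 0.002]
wrist_force: [-0.1, -0.2, -0.5]
width: 0.287
grip_force: 24.7
```

```bash
python3 -c "
from h import *
go([.581,.174,.30],1.40)
a=cam('scene');save(a,'binv.png',(220,60,440,280),2.5)"
```

```text
t 12.37 tcp [0.5726 0.1529 0.3823] tilt [-0.    -0.002 -1.   ] yaw 1.403 turn 0.003 after turn dxyz mm [22.2  4.7 82.3] w 0.287 F [-0.1 -0.2 -0.5] g 24.7
```

View pics/binv.png

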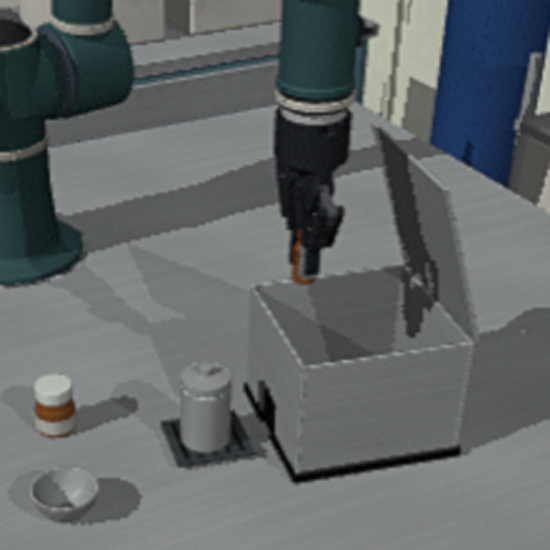

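The vial is in the grip at crop (303,260), near the lever-side rim. The lid is up and clear of the gripper. I'll move in by 18 mm, lower it and release.

drive_tool:
  increments:
    - {"delta_pos": [10,3,0],"turn": 0,"jaw": -0.7}
    - {"delta_pos": [8,2,0],"turn": 0,"jaw": -0.7}
    - {"delta_pos": [0,0,10],"turn": 0,"jaw": -0.7}
    - {"delta_pos": [0,0,20],"turn": 0,"jaw": -0.7}
    - {"delta_pos": [0,0,20],"turn": 0,"jaw": -0.7}
    - {"delta_pos": [0,0,20],"turn": 0,"jaw": -0.7}
    - {"delta_pos": [0,0,10],"turn": 0,"jaw": -0.7}
    - {"delta_pos": [0,0,0],"turn": 0,"jaw": -0.7}

```text
time: 13.08
tool_pos: [0.579, 0.1664, 0.3001]
tcp_rot: [-2.402, -2.021, 0.009]
wrist_force: [-1.0, -0.8, -0.9]
width: 0.294
grip_force: 24.7
```

drive_tool:
  increments:
    - {"delta_pos": [0,0,0],"turn": 0,"jaw": -0.2}
    - {"delta_pos": [0,0,0],"turn": 0,"jaw": 0}
    - {"delta_pos": [0,0,0],"turn": 0,"jaw": 0.3}
    - {"delta_pos": [0,0,0],"turn": 0,"jaw": 0.3}
    - {"delta_pos": [0,0,0],"turn": 0,"jaw": 0.3}
    - {"delta_pos": [0,0,0],"turn": 0,"jaw": 0.3}

```text
time: 13.58
tool_pos: [0.5808, 0.1675, 0.3047]
tcp_rot: [2.402, 2.023, 0.002]
wrist_force: [0.8, 0.1, 0.6]
width: 0.653
grip_force: 0.0
```

drive_tool:
  increments:
    - {"delta_pos": [0,0,-10],"turn": 0,"jaw": 0.3}
    - {"delta_pos": [0,0,-25],"turn": 0,"jaw": 0.3}
    - {"delta_pos": [0,0,-25],"turn": 0,"jaw": 0.3}
    - {"delta_pos": [0,0,-20],"turn": 0,"jaw": 0.3}
    - {"delta_pos": [0,0,0],"turn": 0,"jaw": 0.3}

```text
time: 14.0
tool_pos: [0.5822, 0.1679, 0.3906]
tcp_rot: [2.399, 2.021, 0.014]
wrist_force: [1.8, 0.3, 1.7]
width: 0.649
grip_force: 0.0
```

```bash
python3 -c "
from h import *
go([.559,.0414,.38],1.40)
a=cam('scene');h=cv2.cvtColor(a['pixels'],cv2.COLOR_RGB2HSV);m=((h[...,0]<20)&(h[...,1]>110)).astype(np.uint8)
n,l,st,ce=cv2.connectedComponentsWithStats(m);print([(c.round(),s[4]) for c,s in zip(ce,st) if 5<s[4]<5000])
b=cam('top');h=cv2.cvtColor(b['pixels'],cv2.COLOR_RGB2HSV);m=((h[...,0]<20)&(h[...,1]>110)).astype(np.uint8)
n,l,st,ce=cv2.connectedComponentsWithStats(m);print([(c.round(),s[4]) for c,s in zip(ce,st) if 5<s[4]<5000])"
```

```text
t 14.0 tcp [0.5822 0.1679 0.3906] tilt [ 0.004  0.009 -1.   ] yaw 1.4 turn -0.0 after turn dxyz mm [-128.6   -1.4   10.6] w 0.649 F [1.8 0.3 1.7] g 0.0
[(array([242., 225.]), np.int32(86)), (array([183., 301.]), np.int32(943))]
[(array([375., 157.]), np.int32(429)), (array([202., 227.]), np.int32(146))]
```

The vial is in the bin: the top view shows amber at (202,227), inside the walls, and it is gone from the grip. Back to the canister.

drive_tool:
  increments:
    - {"delta_pos": [-15,0,0],"turn": 0,"jaw": 1}
    - {"delta_pos": [-25,0,0],"turn": 0,"jaw": 1}
    - {"delta_pos": [-30,0,0],"turn": 0,"jaw": 1}
    - {"delta_pos": [-28,0,5],"turn": 0,"jaw": 1}
    - {"delta_pos": [-20,0,5],"turn": 0,"jaw": 1}
    - {"delta_pos": [-9,0,0],"turn": 0,"jaw": 1}
    - {"delta_pos": [0,0,0],"turn": 0,"jaw": 1}
    - {"delta_pos": [0,0,0],"turn": 0,"jaw": 1}

```text
time: 14.77
tool_pos: [0.5587, 0.0419, 0.3731]
tcp_rot: [-2.403, -2.021, 0.001]
wrist_force: [0.0, 0.4, 0.7]
width: 1.004
grip_force: 0.0
```

```bash
python3 -c "
from h import *
go([.559,.0414,.234],1.40)"
```

```text
t 14.77 tcp [0.5587 0.0419 0.3731] tilt [ 0.    -0.002 -1.   ] yaw 1.398 turn -0.002 after turn dxyz mm [ -0.5   0.4 139.1] w 1.004 F [0.  0.4 0.7] g 0.0
```

drive_tool:
  increments:
    - {"delta_pos": [0,0,15],"turn": 0,"jaw": 1}
    - {"delta_pos": [0,0,25],"turn": 0,"jaw": 1}
    - {"delta_pos": [0,0,28],"turn": 0,"jaw": 1}
    - {"delta_pos": [0,0,28],"turn": 0,"jaw": 1}
    - {"delta_pos": [0,0,22],"turn": 0,"jaw": 1}
    - {"delta_pos": [0,0,14],"turn": 0,"jaw": 1}
    - {"delta_pos": [0,0,5],"turn": 0,"jaw": 1}
    - {"delta_pos": [0,0,0],"turn": 0,"jaw": 1}

```text
time: 15.43
tool_pos: [0.5584, 0.0433, 0.2352]
tcp_rot: [-2.4, -2.024, 0.004]
wrist_force: [0.1, 0.5, -0.4]
width: 0.998
grip_force: 0.0
```

drive_tool:
  increments:
    - {"delta_pos": [0,0,0],"turn": 0,"jaw": 0.5}
    - {"delta_pos": [0,0,0],"turn": 0,"jaw": 0.35}
    - {"delta_pos": [0,0,0],"turn": 0,"jaw": 0.2}
    - {"delta_pos": [0,0,0],"turn": 0,"jaw": 0}
    - {"delta_pos": [0,0,0],"turn": 0,"jaw": -0.3}
    - {"delta_pos": [0,0,0],"turn": 0,"jaw": -0.3}
    - {"delta_pos": [0,0,0],"turn": 0,"jaw": -0.3}
    - {"delta_pos": [0,0,0],"turn": 0,"jaw": -0.3}
  grip_force: 60

```text
time: 16.1
tool_pos: [0.5596, 0.0425, 0.239]
tcp_rot: [2.402, 2.023, 0.004]
wrist_force: [-2.2, 1.2, 5.3]
width: 0.635
grip_force: 63.4
```

drive_tool:
  increments:
    - {"delta_pos": [0,0,-5],"turn": 0,"jaw": -0.3}
    - {"delta_pos": [0,0,-10],"turn": 0,"jaw": -0.3}
    - {"delta_pos": [0,0,-15],"turn": 0,"jaw": -0.3}
    - {"delta_pos": [0,0,-20],"turn": 0,"jaw": -0.3}
    - {"delta_pos": [0,0,-25],"turn": 0,"jaw": -0.3}
    - {"delta_pos": [0,0,-20],"turn": 0,"jaw": -0.3}
    - {"delta_pos": [0,0,0],"turn": 0,"jaw": -0.3}

```text
time: 16.68
tool_pos: [0.5605, 0.0422, 0.3367]
tcp_rot: [2.399, 2.02, 0.01]
wrist_force: [1.4, 0.3, -6.0]
width: 0.638
grip_force: 65.4
```

```bash
python3 -c "
from h import *
go([.586,-.289,.325],1.40)"
```

```text
t 16.68 tcp [0.5605 0.0422 0.3367] tilt [ 0.002  0.008 -1.   ] yaw 1.4 turn -0.0 after turn dxyz mm [-322.1   81.4   11.7] w 0.638 F [ 1.4  0.3 -6. ] g 65.4
```

drive_tool:
  increments:
    - {"delta_pos": [-12,3,0],"turn": 0,"jaw": -0.3}
    - {"delta_pos": [-22,6,0],"turn": 0,"jaw": -0.3}
    - {"delta_pos": [-28,7,0],"turn": 0,"jaw": -0.3}
    - {"delta_pos": [-30,8,0],"turn": 0,"jaw": -0.3}
    - {"delta_pos": [-30,8,0],"turn": 0,"jaw": -0.3}
    - {"delta_pos": [-30,8,0],"turn": 0,"jaw": -0.3}
    - {"delta_pos": [-30,8,0],"turn": 0,"jaw": -0.3}
    - {"delta_pos": [-30,8,0],"turn": 0,"jaw": -0.3}

```text
time: 17.35
tool_pos: [0.5767, -0.1779, 0.3289]
tcp_rot: [-2.4, -2.021, 0.004]
wrist_force: [0.3, 0.6, -9.0]
width: 0.634
grip_force: 65.3
```

drive_tool:
  increments:
    - {"delta_pos": [-30,7,0],"turn": 0,"jaw": -0.3}
    - {"delta_pos": [-28,7,0],"turn": 0,"jaw": -0.3}
    - {"delta_pos": [-24,5,0],"turn": 0,"jaw": -0.3}
    - {"delta_pos": [-18,4,0],"turn": 0,"jaw": -0.3}
    - {"delta_pos": [-10,2,0],"turn": 0,"jaw": -0.3}
    - {"delta_pos": [0,0,0],"turn": 0,"jaw": -0.3}
    - {"delta_pos": [0,0,0],"turn": 0,"jaw": -0.3}

```text
time: 17.93
tool_pos: [0.5835, -0.2887, 0.3305]
tcp_rot: [-2.402, -2.021, 0.0]
wrist_force: [0.5, 0.9, -8.0]
width: 0.635
grip_force: 65.3
```

drive_tool:
  increments:
    - {"delta_pos": [0,0,15],"turn": 0,"jaw": -0.3}
    - {"delta_pos": [0,0,25],"turn": 0,"jaw": -0.3}
    - {"delta_pos": [0,0,25],"turn": 0,"jaw": -0.3}
    - {"delta_pos": [0,0,15],"turn": 0,"jaw": -0.3}
    - {"delta_pos": [0,0,8],"turn": 0,"jaw": -0.3}
    - {"delta_pos": [0,0,0],"turn": 0,"jaw": -0.3}
    - {"delta_pos": [0,0,0],"turn": 0,"jaw": -0.3}

```text
time: 18.52
tool_pos: [0.5842, -0.2878, 0.2439]
tcp_rot: [-2.401, -2.024, -0.0]
wrist_force: [-0.0, -0.2, -7.3]
width: 0.633
grip_force: 65.7
```

drive_tool:
  increments:
    - {"delta_pos": [0,0,5],"turn": 0,"jaw": -0.3}
    - {"delta_pos": [0,0,4],"turn": 0,"jaw": -0.3}
    - {"delta_pos": [0,0,3],"turn": 0,"jaw": -0.3}
    - {"delta_pos": [0,0,0],"turn": 0,"jaw": -0.3}
    - {"delta_pos": [0,0,0],"turn": 0,"jaw": -0.3}

```text
time: 18.93
tool_pos: [0.5839, -0.2888, 0.2319]
tcp_rot: [-2.403, -2.023, 0.0]
wrist_force: [0.3, 0.2, -9.0]
width: 0.634
grip_force: 65.7
```

drive_tool:
  increments:
    - {"delta_pos": [0,0,2],"turn": 0,"jaw": -0.3}
    - {"delta_pos": [0,0,0],"turn": 0,"jaw": -0.3}
    - {"delta_pos": [0,0,0],"turn": 0,"jaw": -0.3}

```text
time: 19.18
tool_pos: [0.5839, -0.2889, 0.2298]
tcp_rot: [-2.403, -2.023, 0.0]
wrist_force: [-0.1, -0.2, -7.6]
width: 0.636
grip_force: 65.8
```

drive_tool:
  increments:
    - {"delta_pos": [0,0,2],"turn": 0,"jaw": -0.3}
    - {"delta_pos": [0,0,0],"turn": 0,"jaw": -0.3}
    - {"delta_pos": [0,0,0],"turn": 0,"jaw": -0.3}

```text
time: 19.43
tool_pos: [0.5839, -0.2888, 0.2276]
tcp_rot: [-2.403, -2.023, 0.0]
wrist_force: [-0.1, 0.1, -7.9]
width: 0.636
grip_force: 65.8
```

drive_tool:
  increments:
    - {"delta_pos": [0,0,2],"turn": 0,"jaw": -0.3}
    - {"delta_pos": [0,0,0],"turn": 0,"jaw": -0.3}
    - {"delta_pos": [0,0,0],"turn": 0,"jaw": -0.3}

```text
time: 19.68
tool_pos: [0.5841, -0.289, 0.2267]
tcp_rot: [2.402, 2.023, 0.0]
wrist_force: [-2.5, 0.3, -1.6]
width: 0.633
grip_force: 66.3
```

Contact. I'll seat it a little more and release.

drive_tool:
  increments:
    - {"delta_pos": [0,0,0.8],"turn": 0,"jaw": -0.3}
    - {"delta_pos": [0,0,0],"turn": 0,"jaw": -0.3}
    - {"delta_pos": [0,0,0],"turn": 0,"jaw": 0.35}
    - {"delta_pos": [0,0,0],"turn": 0,"jaw": 0.5}
    - {"delta_pos": [0,0,0],"turn": 0,"jaw": 0.7}
    - {"delta_pos": [0,0,0],"turn": 0,"jaw": 1}
    - {"delta_pos": [0,0,0],"turn": 0,"jaw": 1}
    - {"delta_pos": [0,0,0],"turn": 0,"jaw": 1}

```text
time: 20.35
tool_pos: [0.5842, -0.2889, 0.2252]
tcp_rot: [2.403, 2.023, 0.0]
wrist_force: [-0.6, 0.2, -0.4]
width: 1.0
grip_force: 0.0
```

drive_tool:
  increments:
    - {"delta_pos": [0,0,-8],"turn": 0,"jaw": 1}
    - {"delta_pos": [0,0,-20],"turn": 0,"jaw": 1}
    - {"delta_pos": [0,0,-25],"turn": 0,"jaw": 1}
    - {"delta_pos": [0,0,-30],"turn": 0,"jaw": 1}
    - {"delta_pos": [0,0,-30],"turn": 0,"jaw": 1}
    - {"delta_pos": [0,0,-20],"turn": 0,"jaw": 1}
    - {"delta_pos": [0,0,0],"turn": 0,"jaw": 1}
    - {"delta_pos": [0,0,0],"turn": 0,"jaw": 1}

```text
time: 21.02
tool_pos: [0.5845, -0.2891, 0.3608]
tcp_rot: [2.4, 2.021, 0.003]
wrist_force: [0.2, 0.3, -0.0]
width: 0.995
grip_force: 0.0
```

```bash
python3 -c "
from h import *
print(bot.read_state()['width'],bot.read_state()['tool_pos'])
save(cam('scene'),'final.png',(80,80,480,360),2)"
```

```text
0.9953062636619752 [ 0.58454558 -0.289126    0.36081078]
```

View pics/final.png

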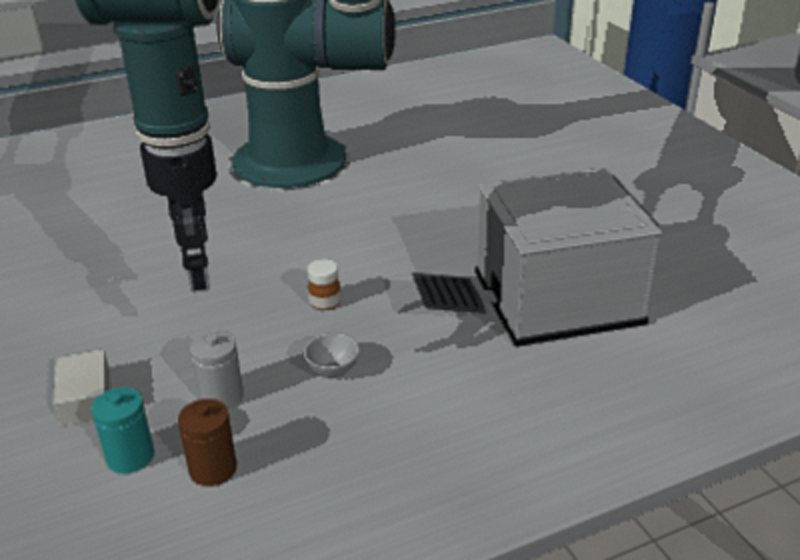

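The lid is shut at crop (570,205) and the lever plate is up at (450,292). The canister stands upright at (217,368), and the jar, bowl and carton haven't moved. Handing in.

```bash
python3 -c "
from workcell import bot
print(bot.finish_job())"
```

```text
the job is handed in; nothing more can be done
None
```

The job is handed in at about 21 s: the vial is in the bin, the lid is closed, the canister stands upright on the counter off the lever, and the jar, bowl and carton are where they were.

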